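# Empty the cork pail into the tray

### The job

Lift the small steel pail by its bail, stand it upright on the raised step of the wooden stand with its bottom tab pointing away from the tray, and let go. Then take it by the tab at its bottom rim, tip it forward over the metal stop bar, well past lying level, until all three corks have dropped into the tray, and tip it back to stand upright on the step. Do not touch the corks with the fingers, and leave the jigger and the tumbler where they are.

Things in the scene. Friction and masses are not known exactly. Their poses are not given: they have to be found in the camera images.
- stand: Fixed pale wooden tipping stand: a raised step and, joined in front of it, a tray. Origin: on the worktop, under the centre of the step. Its +y axis is the pouring direction, from step to tray; x is its width; z up. The step is a flat board 180 (x) x 130 (y) mm, y -65 to +65, top at z = 100 mm.
- tray_floor (a point): Centre of the open tray's floor, stand frame (0, 167, 8) mm. Tray outside: x -110 to +110, y 62 to 272 mm; walls 10 mm thick and 40 mm high above the worktop.
- stop_bar (a point): Middle of the half-round steel stop bar, parallel to x along the step's front edge, 5 mm in radius (top at z = 105 mm): a point on its centre line at the height of the step's top, stand frame (0, 58, 100) mm. The flat left for the pail is y -65 to +53 mm.
- pail: Round open steel pail, 95 mm high, outside radius 46 mm at the foot, 55 at the rim (58 with its bead), wall 4 mm, 0.4 to 0.6 kg, loose, three corks in it. Origin: centre of its underside; z up its axis. Bail pivots at +-x, 83 mm up; the tab points to -y: with its axes parallel to the stand's it stands as it should. Corks slide out when it is tipped 110 to 130 degrees.
- tip_tab: Flat steel tipping tab fixed to the pail's bottom rim, sticking out to the pail's -y: a round disc 32 mm across and 12 mm thick (thickness along the pail's x) on a neck 20 mm high. Origin: centre of the disc, at pail frame (0, -92, 26) mm; axes parallel to the pail's. Pinch it across its thickness: held lightly (about 6 N) it turns between the fingers as the pail tips, and hung so the pail settles near 100 degrees; held firmly it turns with the hand.
- bail_grip: Wooden roll at the middle of the bail, 54 mm long along the pail's x, 16 mm in diameter, spinning freely on the wire, so the pail hangs and turns under a hand that holds it. Origin: its centre, 75 mm from the bail's pivot axis (158 mm above the pail's underside when the bail stands upright).
- bail (a joint): Angle of the bail on the pail, rad: 0 upright, range -1.3 to 1.3, positive when it leans to the pail's +y (away from the tab). Its pivots are a little stiff (0.03 N m), so it stays where it is left.
- cork_a_mid (a point): Centre of a wine cork, 23 mm in diameter and 44 mm long, loose in the pail, standing on end at the start.
- cork_b_mid (a point): Centre of a wine cork, 23 mm in diameter and 44 mm long, loose in the pail, standing on end at the start.
- cork_c_mid (a point): Centre of a wine cork, 23 mm in diameter and 44 mm long, loose in the pail, standing on end at the start.
- jigger_mid (a point): Centre of a steel jigger, 43 mm across and 70 mm high, a bystander standing loose on the worktop.
- tumbler_mid (a point): Centre of a glass tumbler, 80 mm across and 88 mm high, a bystander standing loose on the worktop.

How it is judged:
On the way, in this order (a step that is already met when the one before it is completed fails the run):
1. The pail is lifted off the worktop by its bail, at least 30 mm clear (height (world z) of pail above 0.03 m and contact force between the fingers and bail_grip above 0.5 N), for 0.2 s.
2. The pail stands upright on the step, tab away from the tray, let go, with the corks still in it (x of pail in the frame of stand between -0.06 and 0.06 m and y of pail in the frame of stand between -0.045 and 0.035 m and z of pail in the frame of stand between 0.095 and 0.112 m and angle between pail's own z axis and vertical below 0.08 rad and y of tip_tab in the frame of stand below -0.06 m and contact force between the fingers and pail below 0.05 N and horizontal distance between each of cork_a_mid, cork_b_mid, cork_c_mid and pail below 0.045 m and height (world z) of each of cork_a_mid, cork_b_mid, cork_c_mid above 0.1 m), for 0.2 s.
3. Held by the tab, the pail is tipped beyond 100 degrees over the tray (angle between pail's own z axis and vertical above 1.75 rad and contact force between the fingers and tip_tab above 0.5 N and x of pail in the frame of stand between -0.12 and 0.12 m and y of pail in the frame of stand between -0.06 and 0.14 m and z of pail in the frame of stand between 0.08 and 0.3 m), for 0.1 s.
At the end, for the whole second after the job is handed in: All three corks lie in the tray (centres between its walls and less than 65 mm above the worktop), and the pail is at rest, upright to within 0.08 rad, its foot flat on the step behind the stop bar, its tab on the side away from the tray (x of pail in the frame of stand between -0.06 and 0.06 m and y of pail in the frame of stand between -0.045 and 0.035 m and z of pail in the frame of stand between 0.095 and 0.112 m and angle between pail's own z axis and vertical below 0.08 rad and y of tip_tab in the frame of stand below -0.06 m and linear speed of pail below 0.02 m/s and x of cork_a_mid in the frame of stand between -0.1 and 0.1 m and y of cork_a_mid in the frame of stand between 0.072 and 0.262 m and z of cork_a_mid in the frame of stand between 0.01 and 0.065 m and x of cork_b_mid in the frame of stand between -0.1 and 0.1 m and y of cork_b_mid in the frame of stand between 0.072 and 0.262 m and z of cork_b_mid in the frame of stand between 0.01 and 0.065 m and x of cork_c_mid in the frame of stand between -0.1 and 0.1 m and y of cork_c_mid in the frame of stand between 0.072 and 0.262 m and z of cork_c_mid in the frame of stand between 0.01 and 0.065 m); the robot touches nothing.
It fails at once if The fingers touch a cork (contact force between the fingers and cork_a above 0.3 N or contact force between the fingers and cork_b above 0.3 N or contact force between the fingers and cork_c above 0.3 N).
It fails at once if The jigger or the tumbler is shifted by more than 20 mm (distance of any of jigger_mid, tumbler_mid from where it was at the start of the episode above 0.02 m).
It also fails if it takes over 72 s, if anything falls off the work surface, if the arm or the gripper's body presses on something with over 40 N, if the wrist force passes 120 N, or if a joint passes its speed limit or range.

### The arm

A 6-joint arm with a two-finger parallel gripper is mounted at the origin on a cart in front of the work surface, level with it; the furniture and walls round the work are solid. World frame = base frame: x ahead of the robot, y to its left, z up, the work surface at z = 0. Lengths are in m, angles in rad, forces in N, time in s.
With the tool pointing down it reaches from about 0.35 to 0.775 m from the base axis. Payload 7.3 kg.
Tool frame: the origin (TCP) lies on the centre line of the jaws, within the pads' length; the fingertips stand 17 mm ahead of it and the grasp point (between the pads) lies 2 mm behind it; z points along the fingers, y is the line along which they close (so a half turn about z gives the same grasp; the last joint's range is limited). The gripper opens to 92 mm and grips with 3 to 60 N. Pads are 19 mm wide; open, the fingers measure 130 mm over their backs; the gripper's body (75 mm by 190 mm) begins 47 mm behind the grasp point.
Start: joints at [0.978, 0.342, 1.524, -0, 1.275, -0.146], TCP at [0.227, 0.473, 0.21] pointing down, gripper open.
Joint ranges: [-2.53, 2.53], [-0.77, 2.02], [0.04, 2.7], [-1, 4.14], [0.28, 2.66], [-3.11, 3.11]. Speed limits (rad/s): [2.57, 2.57, 3.14, 3.14, 3.14, 3.14].

### API

Orientations are given as a unit quaternion [x, y, z, w].
In Python, from plant import ctrl gives the robot as it stands.
- The arm moves only by the tool move_arm, never from a script. Its argument "motion" is a list of rows, each a list of 7 numbers: the turn, a rotation vector about the tool's x, y, z normalised to -1 to 1, where 1 is 45 degrees, then the shift along the tool's x, y, z normalised to -1 to 1, where 1 is 250 mm, then the opening, from 0 (shut) to 1 (fully open). In form: [[ax, ay, az, tx, ty, tz, fingers], ...]. A call has 1 to 12 rows; each row is the pose to reach, as a shift and turn from the pose commanded when the call began, along the tool's axes at that moment; what a row does not reach only later rows make up. A row lasts 1/8 s, in which the tool goes at most 62.5 mm and 10.7 degrees, less where a joint would pass 70% of its speed; a pose out of reach is approached as far as the arm can. A call with a number of a shift or a turn outside -1 to 1 is refused whole. A call with a gripper value outside its range is refused whole. The fingers move at their own pace and stop on an object; "squeeze" is the grip in N (left out, the last holds). Time passes only in rows, so rows that repeat a pose let the fingers close. It gives the time, the measured TCP pose, the force, the opening and the grip force at its end, in the units of the state.
- ctrl.observe(): the state, without advancing time (a new reading comes with each control period).
- ctrl.camera(name): name is "scene" or "top" or "wrist"; returns a dict with "frame" (384x512x3 uint8, red, green, blue), "range_z" (384x512 float32, m along the optical axis (not along the pixel's ray), 0 where there is no reading), "intrinsics" (3x3 intrinsics, pixels), "extrinsics" (4x4, takes a point from world to camera coordinates); the wrist camera has in their place "tool_from_camera" (4x4, takes a point from camera to tool coordinates, whose origin is the TCP and whose axes are the flange's). Camera axes: x right, y down, z forward; pixel columns grow to the right and rows downward; lengths in m; the calibration is good to about 2 mm. A picture is of the moment at which its call begins: read the wrist's pose just before it.
- ctrl.sign_off(): hands the job in; it is judged then, once.
The state is a dict: "time": time; "joints": joint angles; "dq": joint speeds; "joint_efforts": joint torques, N m; "tcp_pos": TCP position; "tcp_rot": TCP orientation; "contact_force": force on the tool from outside, world axes, zero at the start; "wrist_torque": the same for the moment, N m; "gripper_width": finger opening in m; "grasp_force": force on a finger pad.
Only numpy, scipy, OpenCV 4.12 (cv2) and the standard library are available. Lean on these libraries where they do the work, as an engineer would, in place of code of your own. Each camera call takes 0.05 s, during which the arm holds its last target. There are 200 camera calls.

## Working session

There is one attempt and no reset: what is moved stays moved. The work goes in short steps, Python scripts to look and compute and a tool call to move; the robot and the scene stay as the last step left them, time stands still between calls to the robot, and variables do not carry over. Pictures are saved under pics/ and viewed, at most 10 in all, crops included, and the job is handed in when it is done.

Besides the shell and the picture viewer there is one more tool, called after "Request:" as name([rows], argument=value, ...), one row to a line, values as JSON. move_arm: Moves the arm, as the interface text tells. Its arguments: {"type":"object","properties":{"motion":{"type":"array","items":{"type":"array","items":{"type":"number"}}},"squeeze":{"type":"number"}},"required":["motion"]}

```bash
ls; mkdir -p pics
python3 - <<'E'
from plant import ctrl
import cv2,numpy as np,pickle
s=ctrl.observe();print({k:np.round(v,3) for k,v in s.items()})
d={}
for n in("scene","top"):
    c=ctrl.camera(n);d[n]=c;print(n,np.round(c["intrinsics"],1).tolist(),np.round(c["extrinsics"],3).tolist())
    cv2.imwrite(f"pics/{n}0.png",c["frame"][...,::-1])
pickle.dump(d,open("d0.pkl","wb"))
E
```

```text
pics
{'time': np.float64(0.0), 'joints': array([ 0.978,  0.343,  1.525,  0.   ,  1.275, -0.146]), 'dq': array([-0.001,  0.002,  0.001,  0.002, -0.   , -0.003]), 'joint_efforts': array([ 1.0000e-03, -4.3123e+01, -2.4423e+01,  7.2000e-02,  5.6000e-02,
       -0.0000e+00]), 'tcp_pos': array([0.227, 0.473, 0.209]), 'tcp_rot': array([ 0.222,  0.975, -0.001, -0.   ]), 'contact_force': array([0.259, 0.067, 0.066]), 'wrist_torque': array([ 0.038, -0.022,  0.   ]), 'grasp_force': np.float64(0.0), 'gripper_width': np.float64(0.092)}
scene [[395.8, 0.0, 250.2], [0.0, 395.8, 191.7], [0.0, 0.0, 1.0]] [[0.616, -0.788, 0.012, -0.464], [-0.552, -0.442, -0.707, 0.298], [0.562, 0.429, -0.707, 0.895], [0.0, 0.0, 0.0, 1.0]]
top [[411.7, 0.0, 250.1], [0.0, 411.7, 191.1], [0.0, 0.0, 1.0]] [[0.004, -1.0, 0.018, -0.185], [-0.998, -0.005, -0.055, 0.491], [0.055, -0.018, -0.998, 1.137], [0.0, 0.0, 0.0, 1.0]]
```

View pics/top0.png

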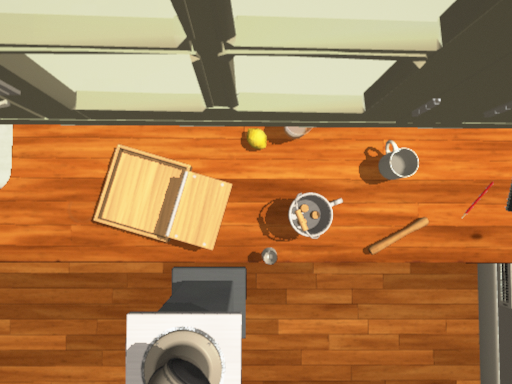

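View pics/scene0.png

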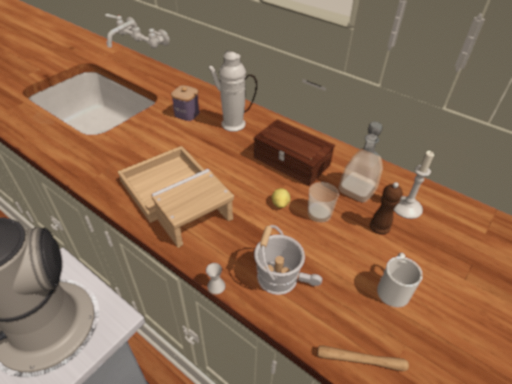

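Top view: the stand is at left with its step near (198,210) and the tray at (145,190). The pail is at (311,215), its tab at (338,202) and its wooden grip near (301,218). The jigger is at (270,257) and the tumbler at (297,130). The scene view shows the bail leaning away from the tab.

```bash
cat > h.py <<'E'
import numpy as np,cv2
from scipy.spatial.transform import Rotation as R
def cloud(c):
    K=c["intrinsics"];z=c["range_z"];v,u=np.mgrid[:z.shape[0],:z.shape[1]]
    P=np.stack([(u-K[0,2])/K[0,0]*z,(v-K[1,2])/K[1,1]*z,z],-1)
    E=c["extrinsics"];W=(P-E[:3,3])@E[:3,:3]
    W[z==0]=np.nan
    return W
E
python3 - <<'E'
from h import *;import pickle
d=pickle.load(open("d0.pkl","rb"))
T=cloud(d["top"]);S=cloud(d["scene"])
def rect(m):
    p=T[m][:,:2].astype(np.float32);r=cv2.minAreaRect(p);return np.round(r[0],3),np.round(r[1],3),round(r[2],1),len(p)
u,v=np.meshgrid(range(512),range(384))
st=(u>85)&(u<240)&(v>140)&(v<255)
m=st&(abs(T[...,2]-.1)<.008);m=cv2.erode(m.astype(np.uint8),np.ones((2,2)))>0
print("step",rect(m),np.median(T[m][:,2]))
m2=st&(T[...,2]>.028)&(T[...,2]<.05);print("traywalls",rect(m2))
for n,C,box in(("top",T,(280,350,180,245)),("scene",S,(245,325,222,300))):
    if n=="top": b=(u>280)&(u<350)&(v>180)&(v<245)
    else: b=(u>245)&(u<325)&(v>222)&(v<300)
    hsv=cv2.cvtColor(d[n]["frame"],cv2.COLOR_RGB2HSV);x=C
    rim=b&(x[...,2]>.088)&(x[...,2]<.103)
    p=x[rim][:,:2]
    (cx,cy),r=cv2.minEnclosingCircle(p.astype(np.float32));print(n,"rim",cx,cy,r,len(p), np.median(p,0))
    hi=b&(x[...,2]>.112);q=x[hi];print(" hi",len(q),q[np.argsort(q[:,2])][::max(1,len(q)//12)].round(3).tolist())
    wood=hi&(hsv[...,1]>80);q=x[wood]
    if len(q)>4:
        w,V=np.linalg.eigh(np.cov(q.T));print(" wood",len(q),q.mean(0).round(4),q.min(0),q.max(0),V[:,2].round(3))
    lo=b&(x[...,2]>.015)&(x[...,2]<.06)&(np.hypot(x[...,0]-cx,x[...,1]-cy)>.064);q=x[lo]
    q=q[np.hypot(q[:,0]-cx,q[:,1]-cy)<.13]
    print(" tab",len(q),q.mean(0).round(4) if len(q) else 0, np.degrees(np.arctan2(*(q.mean(0)[:2]-[cx,cy])[::-1])))
for n,bx in(("jig",(255,285,245,270)),("tum",(275,320,122,140))):
    b=(u>bx[0])&(u<bx[1])&(v>bx[2])&(v<bx[3])&(T[...,2]>.03)&(T[...,2]<.12);print(n,np.nanmedian(T[b],0).round(3),np.nanmax(T[b],0).round(3))
E
```

```text
step (array([ 0.436, -0.05 ]), array([0.126, 0.176]), 73.7, 3286) 0.09990795552008062
traywalls (array([0.484, 0.113]), array([0.211, 0.22 ]), 73.7, 960)
top rim 0.42658963799476624 -0.33573561906814575 0.06157476454973221 394 [ 0.42810883 -0.34761246]
 hi 198 [[0.477, -0.304, 0.112], [0.463, -0.299, 0.131], [0.376, -0.329, 0.142], [0.391, -0.309, 0.148], [0.406, -0.301, 0.15], [0.401, -0.318, 0.152], [0.431, -0.291, 0.153], [0.389, -0.318, 0.154], [0.387, -0.313, 0.155], [0.392, -0.315, 0.156], [0.392, -0.317, 0.157], [0.406, -0.307, 0.157], [0.397, -0.312, 0.159]]
 wood 140 [ 0.4129 -0.3061  0.1545] [ 0.37084165 -0.33080679  0.13343763] [ 0.43805003 -0.29086122  0.16021102] [-0.914 -0.403 -0.037]
 tab 62 [ 0.4612 -0.4196  0.0362] -67.57367555425851
scene rim 0.4255412817001343 -0.336128830909729 0.062043193727731705 430 [ 0.43566679 -0.34460931]
 hi 230 [[0.369, -0.351, 0.113], [0.366, -0.345, 0.122], [0.375, -0.333, 0.132], [0.375, -0.33, 0.14], [0.45, -0.296, 0.147], [0.425, -0.311, 0.15], [0.433, -0.305, 0.152], [0.39, -0.317, 0.153], [0.389, -0.313, 0.154], [0.398, -0.312, 0.155], [0.393, -0.315, 0.156], [0.393, -0.312, 0.157], [0.402, -0.317, 0.159]]
 wood 129 [ 0.4143 -0.3077  0.1542] [ 0.38804795 -0.32211829  0.13194781] [ 0.46668732 -0.28964208  0.15973422] [-0.931 -0.356  0.078]
 tab 172 [ 0.4579 -0.4185  0.0315] -68.53853662260273
jig [ 0.311 -0.237  0.057] [ 0.33  -0.219  0.073]
tum [ 0.646 -0.3    0.063] [ 0.67  -0.275  0.092]
```

```bash
cat >> h.py <<'E'
SO=np.array([.436,-.0485,0]);YAW=np.radians(-16.3)   # stand
Rs=R.from_euler('z',YAW)
def stand(p): return SO+Rs.apply(np.array(p))
def tool(yang,t=0,az=None):
    """tool y at world azimuth yang (deg), pointing down, then tilted t deg about tool y (tool z leans toward az dir)"""
    y=np.array([np.cos(np.radians(yang)),np.sin(np.radians(yang)),0]);z=np.array([0,0,-1.]);x=np.cross(y,z)
    r=R.from_matrix(np.stack([x,y,z],1));return r*R.from_euler('y',t,degrees=True)
def move(p0,r0,p1,r1):
    w=(r0.inv()*r1).as_rotvec()/np.radians(45);s=r0.inv().apply(np.array(p1)-p0)/.25
    print("row",np.round(np.r_[w,s],3).tolist(),"deg",round(float(np.linalg.norm(w)*45),1))
def cur():
    from plant import ctrl
    s=ctrl.observe();return s,np.array(s["tcp_pos"]),R.from_quat(s["tcp_rot"])
E
python3 - <<'E'
from h import *
s,p,r=cur()
for q,a in (([.37,.28,.25],22),([.46,.07,.25],-20),([.45,-.15,.25],-60),([.414,-.307,.23],-68)):
    move(p,r,q,tool(a));p,r=np.array(q),tool(a)
E
```

```text
row [-0.002, 0.0, 0.942, -0.851, -0.449, -0.164] deg 42.4
row [0.0, 0.0, 0.933, -0.914, 0.019, 0.0] deg 42.0
row [0.0, 0.0, 0.889, -0.841, 0.263, 0.0] deg 40.0
row [0.0, 0.0, 0.178, -0.439, 0.472, 0.08] deg 8.0
```

Request:
move_arm([
  [0,0,0.94,-0.85,-0.45,-0.164,1],
  [0,0,0.94,-0.85,-0.45,-0.164,1],
  [0,0,0.94,-0.85,-0.45,-0.164,1],
  [0,0,0.94,-0.85,-0.45,-0.164,1],
  [0,0,0.94,-0.85,-0.45,-0.164,1],
  [0,0,0.94,-0.85,-0.45,-0.164,1],
])

```text
time: 0.85
tcp_pos: [0.3695, 0.2803, 0.2502]
tcp_rot: [0.558, 0.83, -0.0, -0.0]
contact_force: [0.3, -1.0, 0.6]
gripper_width: 0.0918
grasp_force: 0.0
```

Request:
move_arm([
  [0,0,0.933,-0.914,0.019,0,1],
  [0,0,0.933,-0.914,0.019,0,1],
  [0,0,0.933,-0.914,0.019,0,1],
  [0,0,0.933,-0.914,0.019,0,1],
  [0,0,0.933,-0.914,0.019,0,1],
  [0,0,0.933,-0.914,0.019,0,1],
])

```text
time: 1.6
tcp_pos: [0.4596, 0.0719, 0.2501]
tcp_rot: [0.817, 0.576, -0.0, -0.001]
contact_force: [-0.4, 0.8, 0.8]
gripper_width: 0.0919
grasp_force: 0.0
```

Request:
move_arm([
  [0,0,0.89,-0.84,0.263,0,1],
  [0,0,0.89,-0.84,0.263,0,1],
  [0,0,0.89,-0.84,0.263,0,1],
  [0,0,0.89,-0.84,0.263,0,1],
  [0,0,0.89,-0.84,0.263,0,1],
  [0,0,0.89,-0.84,0.263,0,1],
])

```text
time: 2.35
tcp_pos: [0.4508, -0.1476, 0.2504]
tcp_rot: [0.965, 0.262, 0.0, -0.0]
contact_force: [-0.2, -0.8, -0.1]
gripper_width: 0.0917
grasp_force: 0.0
```

Request:
move_arm([
  [0,0,0.178,-0.439,0.472,0.08,1],
  [0,0,0.178,-0.439,0.472,0.08,1],
  [0,0,0.178,-0.439,0.472,0.08,1],
  [0,0,0.178,-0.439,0.472,0.08,1],
  [0,0,0.178,-0.439,0.472,0.08,1],
])

```text
time: 2.98
tcp_pos: [0.4155, -0.3048, 0.2306]
tcp_rot: [0.981, 0.193, 0.0, -0.0]
contact_force: [-0.1, 0.2, 0.7]
gripper_width: 0.0922
grasp_force: 0.0
```

Now one close look with the wrist camera, to check the grip's position.

```bash
cat >> h.py <<'E'
def wrist(name=None):
    from plant import ctrl
    s,p,r=cur();c=ctrl.camera("wrist");M=np.eye(4);M[:3,:3]=r.as_matrix();M[:3,3]=p
    c["extrinsics"]=np.linalg.inv(M@c["tool_from_camera"])
    if name: cv2.imwrite(name,c["frame"][...,::-1])
    return c,cloud(c)
E
python3 - <<'E'
from h import *
c,W=wrist("pics/w1.png");s,p,r=cur()
print(p,r.as_quat())
hsv=cv2.cvtColor(c["frame"],cv2.COLOR_RGB2HSV)
m=(W[...,2]>.13)&(W[...,2]<.17)&(np.hypot(W[...,0]-.414,W[...,1]+.307)<.05)
q=W[m];print(len(q),np.median(q,0),q.min(0),q.max(0))
h=q[q[:,2]>np.percentile(q[:,2],99)-.006];w,V=np.linalg.eigh(np.cov(h[:,:2].T));print(h.mean(0),np.degrees(np.arctan2(V[1,1],V[0,1])))
v,u=np.where(m);print(u.mean(),v.mean())
E
```

```text
[ 0.41556906 -0.30471378  0.23075495] [ 9.81233872e-01  1.92821158e-01  2.29788740e-04 -1.91343614e-04]
1124 [ 0.41697117 -0.304182    0.1564879 ] [ 0.37153861 -0.33522285  0.13321431] [ 0.46240856 -0.28881231  0.16005964]
[ 0.41448372 -0.30538962  0.1568884 ] -157.00115416865313
260.33096085409255 188.59875444839858
```

View pics/w1.png

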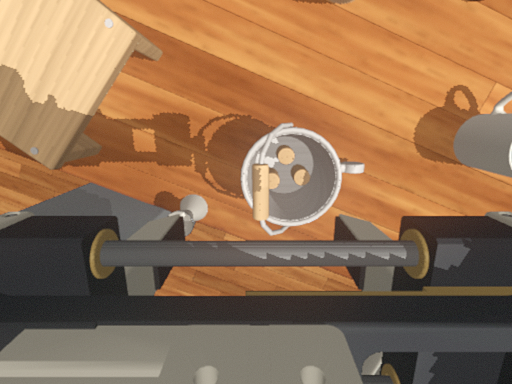

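Request:
move_arm([
  [0,0,0,-0.007,0.002,0.16,1],
  [0,0,0,-0.007,0.002,0.327,1],
  [0,0,0,-0.007,0.002,0.327,1],
  [0,0,0,-0.007,0.002,0.327,1],
  [0,0,0,-0.007,0.002,0.327,0],
  [0,0,0,-0.007,0.002,0.327,0],
  [0,0,0,-0.007,0.002,0.327,0],
  [0,0,0,-0.007,0.002,0.327,0],
  [0,0,0,-0.007,0.002,0.327,0],
  [0,0,0,-0.007,0.002,0.327,0],
], squeeze=25)

```text
time: 4.28
tcp_pos: [0.4133, -0.3078, 0.1487]
tcp_rot: [0.982, 0.191, 0.0, -0.0]
contact_force: [-0.5, -0.1, -0.0]
gripper_width: 0.0362
grasp_force: 0.0
```

Request:
move_arm([
  [0,0,0,0,0,0,0],
  [0,0,0,0,0,0,0],
  [0,0,0,0,0,0,0],
  [0,0,0,0,0,0,0],
])

```text
time: 4.78
tcp_pos: [0.4133, -0.3078, 0.1487]
tcp_rot: [0.982, 0.191, 0.0, -0.0]
contact_force: [-0.5, 0.6, -0.1]
gripper_width: 0.0009
grasp_force: 0.0
```

Request:
move_arm([
  [0,0,0,0,0.03,-0.011,0],
  [0,0,0,0,0.062,-0.02,0],
  [0,0,0,0,0.095,-0.025,0],
  [0,0,0,0,0.127,-0.028,0],
  [0,0,0,0,0.127,-0.028,0],
])

```text
time: 5.4
tcp_pos: [0.4254, -0.3378, 0.1556]
tcp_rot: [0.982, 0.191, 0.0, -0.0]
contact_force: [-0.5, -0.4, 0.6]
gripper_width: 0.0005
grasp_force: 0.0
```

Run:
```python
from h import *
from plant import ctrl
c=ctrl.camera("scene");f=c["frame"][180:330,200:360,::-1];cv2.imwrite("pics/s2.png",cv2.resize(f,None,fx=4,fy=4))
W=cloud(c);print(W[238:262:4,262:280:3].round(3).tolist()[:2])
```

```text
[[[0.402, -0.306, 0.154], [0.405, -0.312, 0.155], [0.411, -0.316, 0.153], [0.455, -0.296, 0.093], [0.459, -0.302, 0.095], [0.466, -0.306, 0.091]], [[0.392, -0.313, 0.155], [0.396, -0.318, 0.155], [0.447, -0.293, 0.084], [0.455, -0.297, 0.079], [0.46, -0.302, 0.078], [0.468, -0.306, 0.073]]]
```

View pics/s2.png

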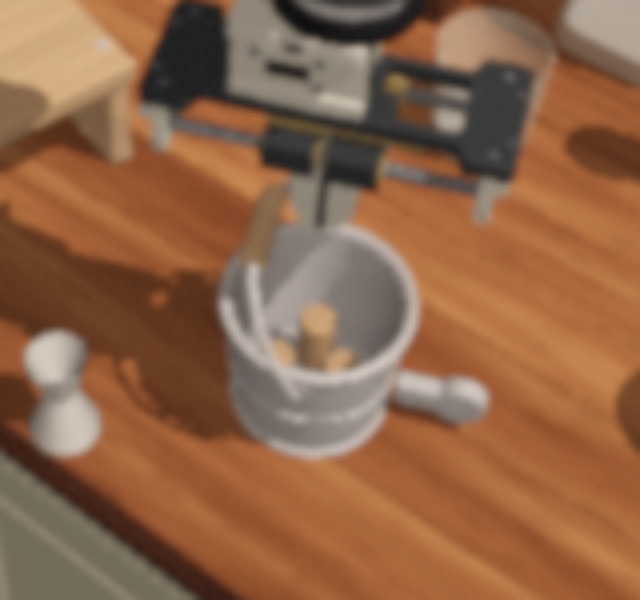

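The closed fingers, at about (325,190) in the crop, are behind the roll at (266,222). The roll hasn't moved, so I'll compare the reported TCP with where the fingers appear in the images.

Run:
```python
from h import *
from plant import ctrl
s,p,r=cur();print(p)
c=ctrl.camera("scene");W=cloud(c)
E=c["extrinsics"];K=c["intrinsics"]
def pr(x): q=K@(E[:3,:3]@x+E[:3,3]);return (q[:2]/q[2]).round(1)
print("tcp px",pr(p),"tip",pr(p+r.apply([0,0,.017])))
for u,v in((281,228),(281,232),(281,224),(277,226),(285,226),(281,234),(281,220)):print(u,v,W[v,u].round(4))
c=ctrl.camera("top");T=cloud(c);E=c["extrinsics"];K=c["intrinsics"];print("top tcp px",pr(p))
cv2.imwrite("pics/t2.png",cv2.resize(c["frame"][160:280,230:370,::-1],None,fx=4,fy=4))
c,W=wrist();m=(W[...,2]>.145)&(W[...,2]<.162)
q=W[m];q=q[np.hypot(q[:,0]-.414,q[:,1]+.306)<.04];print(len(q),q.mean(0),q.max(0))
```

```text
[ 0.4252254  -0.33733473  0.1555254 ]
tcp px [279.6 238. ] tip [279.1 242.7]
281 228 [ 0.418  -0.3425  0.2008]
281 232 [ 0.4184 -0.3432  0.1876]
281 224 [ 0.3945 -0.3552  0.2448]
277 226 [ 0.4131 -0.3351  0.2064]
285 226 [ 0.4188 -0.3511  0.213 ]
281 234 [ 0.4169 -0.3447  0.1833]
281 220 [ 0.3945 -0.3543  0.2564]
top tcp px [314.  215.3]
1033 [ 0.430798   -0.3000884   0.15507998] [ 0.45196973 -0.28926285  0.15962289]
```

View pics/t2.png

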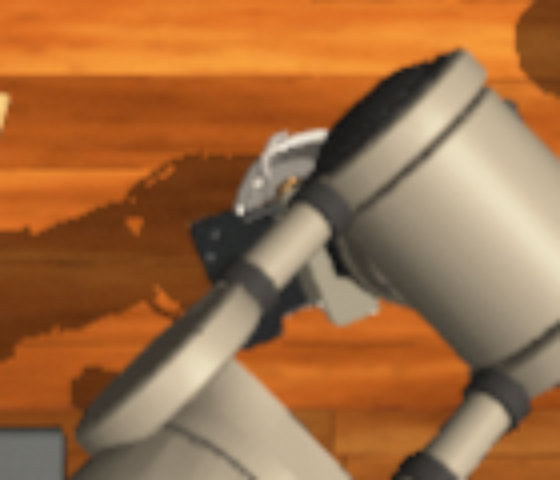

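Run:
```python
from h import *
from plant import ctrl
s,p,r=cur()
c=ctrl.camera("scene");W=cloud(c)
for u in (275,279,283): print(u,[(v,W[v,u].round(3).tolist()) for v in range(226,246,2)])
q=r.inv().apply(W[(W[...,2]>.15)&(np.hypot(W[...,0]-p[0],W[...,1]-p[1])<.06)]-p)
i=np.argsort(q[:,2]);print("tool frame lowest",q[i][::-1][:300:25].round(3).tolist())
c=ctrl.camera("wrist");print(np.round(c["tool_from_camera"],3).tolist())
```

```text
275 [(226, [0.411, -0.331, 0.206]), (228, [0.411, -0.332, 0.199]), (230, [0.412, -0.331, 0.191]), (232, [0.413, -0.332, 0.184]), (234, [0.412, -0.333, 0.179]), (236, [0.466, -0.3, 0.094]), (238, [0.461, -0.304, 0.094]), (240, [0.463, -0.303, 0.084]), (242, [0.462, -0.304, 0.077]), (244, [0.46, -0.306, 0.073])]
279 [(226, [0.416, -0.338, 0.207]), (228, [0.417, -0.338, 0.199]), (230, [0.417, -0.339, 0.192]), (232, [0.417, -0.339, 0.186]), (234, [0.417, -0.34, 0.18]), (236, [0.418, -0.34, 0.171]), (238, [0.468, -0.31, 0.092]), (240, [0.469, -0.31, 0.083]), (242, [0.468, -0.312, 0.077]), (244, [0.469, -0.311, 0.068])]
283 [(226, [0.418, -0.347, 0.211]), (228, [0.419, -0.347, 0.203]), (230, [0.419, -0.347, 0.197]), (232, [0.418, -0.348, 0.192]), (234, [0.419, -0.348, 0.184]), (236, [0.419, -0.349, 0.178]), (238, [0.475, -0.318, 0.091]), (240, [0.472, -0.32, 0.088]), (242, [0.474, -0.32, 0.078]), (244, [0.473, -0.321, 0.071])]
tool frame lowest [[0.005, -0.039, 0.005], [0.028, -0.026, 0.003], [0.008, -0.028, 0.002], [-0.023, -0.032, 0.001], [-0.01, -0.033, -0.0], [-0.011, -0.03, -0.002], [-0.011, -0.009, -0.024], [-0.009, -0.003, -0.03], [-0.012, -0.011, -0.035], [-0.012, 0.006, -0.04], [-0.008, 0.002, -0.044], [-0.01, -0.008, -0.049]]
[[-0.001, -0.967, -0.255, 0.069], [1.0, -0.001, -0.001, -0.0], [0.001, -0.255, 0.967, -0.176], [0.0, 0.0, 0.0, 1.0]]
```

The scene cloud puts the fingertips about 17 mm behind the reported TCP, where the spec says 17 mm ahead. I'll open the fingers partway and measure again, in case they extend as they open.

Request:
move_arm([
  [0,0,0,0,-0.128,-0.1,0.4],
  [0,0,0,0,-0.128,-0.1,0.4],
  [0,0,0,0,-0.128,-0.1,0.4],
  [0,0,0,0,-0.128,-0.1,0.4],
  [0,0,0,0,-0.128,-0.1,0.4],
])

```text
time: 6.32
tcp_pos: [0.4132, -0.3078, 0.1802]
tcp_rot: [0.982, 0.191, -0.0, -0.0]
contact_force: [-0.7, 0.5, -0.4]
gripper_width: 0.0364
grasp_force: 0.0
```

Run:
```python
from h import *
from plant import ctrl
s,p,r=cur();print(p,s["gripper_width"])
c=ctrl.camera("scene");W=cloud(c)
Q=r.inv().apply((W-p).reshape(-1,3)).reshape(W.shape)
m=(abs(Q[...,0])<.03)&(abs(Q[...,1])<.07)&(Q[...,2]>-.09)&(Q[...,2]<-.003)
q=Q[m]
h,e=np.histogram(q[:,2],bins=np.arange(-.09,.0,.006))
for a in range(len(h)):
    k=q[(q[:,2]>=e[a])&(q[:,2]<e[a+1])]
    if len(k):print(round(e[a],3),len(k),k.min(0).round(3),k.max(0).round(3))
ww,W2=wrist();q=W2[(W2[...,2]>.14)&(np.hypot(W2[...,0]-.414,W2[...,1]+.306)<.05)&(W2[...,2]<.165)];print(len(q),np.median(q,0),q.max(0))
```

```text
[ 0.41316967 -0.30777965  0.18015717] 0.036396476287680196
-0.09 5 [-0.011 -0.02  -0.089] [ 0.022  0.049 -0.086]
-0.084 5 [-0.003 -0.02  -0.083] [ 0.008  0.049 -0.079]
-0.078 3 [-0.011 -0.02  -0.077] [ 0.005 -0.019 -0.073]
-0.072 6 [-0.01  -0.024 -0.07 ] [ 0.006 -0.02  -0.066]
-0.066 10 [-0.01  -0.024 -0.065] [-0.001 -0.018 -0.061]
-0.06 28 [-0.011 -0.035 -0.059] [ 0.001  0.036 -0.054]
-0.054 39 [-0.013 -0.035 -0.054] [ 0.008  0.037 -0.048]
-0.048 35 [-0.012 -0.035 -0.048] [ 0.01   0.037 -0.042]
-0.042 34 [-0.012 -0.035 -0.042] [ 0.011  0.035 -0.036]
-0.036 40 [-0.011 -0.032 -0.036] [ 0.01   0.036 -0.03 ]
-0.03 23 [-0.011 -0.03  -0.03 ] [ 0.011  0.036 -0.024]
-0.024 18 [-0.011 -0.028 -0.024] [ 0.002  0.027 -0.018]
-0.018 2 [-0.01  -0.021 -0.017] [ 0.004 -0.018 -0.016]
1563 [ 0.41908347 -0.30374488  0.1566811 ] [ 0.45821654 -0.28883017  0.1600171 ]
```

Confirmed: the tips are about 17 mm behind the reported TCP, so the real grasp point is about 36 mm behind it. I'll use that offset and go down again.

Request:
move_arm([
  [0,0,0,0.008,-0.007,0,0.6],
  [0,0,0,0.008,-0.007,0.1,0.6],
  [0,0,0,0.008,-0.007,0.256,0.6],
  [0,0,0,0.008,-0.007,0.256,0],
  [0,0,0,0.008,-0.007,0.256,0],
  [0,0,0,0.008,-0.007,0.256,0],
  [0,0,0,0.008,-0.007,0.256,0],
  [0,0,0,0.008,-0.007,0.256,0],
  [0,0,0,0.008,-0.007,0.256,0],
  [0,0,0,0.008,-0.007,0.256,0],
], squeeze=25)

```text
time: 7.68
tcp_pos: [0.4145, -0.305, 0.1171]
tcp_rot: [0.982, 0.191, 0.0, -0.0]
contact_force: [-1.6, 3.6, 6.2]
gripper_width: 0.0152
grasp_force: 25.0
```

Gripped. Next, swing the bail upright, then lift.

Request:
move_arm([
  [0,0,0,0,0.03,-0.011,0],
  [0,0,0,0,0.062,-0.02,0],
  [0,0,0,0,0.095,-0.026,0],
  [0,0,0,0,0.127,-0.028,0],
  [0,0,0,0,0.127,-0.028,0],
])

```text
time: 8.3
tcp_pos: [0.4281, -0.337, 0.1264]
tcp_rot: [0.982, 0.191, 0.002, 0.003]
contact_force: [-0.3, -1.1, 15.7]
gripper_width: 0.0154
grasp_force: 25.0
```

Request:
move_arm([
  [0,0,0,0,0,-0.04,0],
  [0,0,0,0,0,-0.08,0],
  [0,0,0,0,0,-0.12,0],
  [0,0,0,0,0,-0.16,0],
  [0,0,0,0,0,-0.2,0],
  [0,0,0,0,0,-0.2,0],
  [0,0,0,0,0,-0.2,0],
  [0,0,0,0,0,-0.2,0],
])

```text
time: 9.3
tcp_pos: [0.4262, -0.3344, 0.1733]
tcp_rot: [0.982, 0.191, -0.0, -0.0]
contact_force: [0.2, 0.1, -4.5]
gripper_width: 0.0151
grasp_force: 25.0
```

Run:
```python
from h import *
s,p,r=cur();a=-106.3
for q,b in ((p+[0,0,.095],-68),([.45,-.19,.268],-87),(stand([0,-3e-3,.268]),a),(stand([0,-3e-3,.24]),a)):
    move(p,r,q,tool(b));p,r=np.array(q),tool(b);print(p.round(4))
```

```text
row [-0.001, 0.0, 0.001, -0.0, -0.0, -0.38] deg 0.1
[ 0.4262 -0.3344  0.2683]
row [0.0, 0.0, 0.422, 0.305, -0.5, 0.001] deg 19.0
[ 0.45  -0.19   0.268]
row [0.0, 0.0, 0.429, -0.03, -0.557, 0.0] deg 19.3
[ 0.4352 -0.0514  0.268 ]
row [0.0, 0.0, 0.0, 0.0, 0.0, 0.112] deg 0.0
[ 0.4352 -0.0514  0.24  ]
```

Request:
move_arm([
  [0,0,0,0,0,-0.08,0],
  [0,0,0,0,0,-0.18,0],
  [0,0,0,0,0,-0.28,0],
  [0,0,0,0,0,-0.35,0],
  [0,0,0,0,0,-0.38,0],
  [0,0,0,0,0,-0.38,0],
])

```text
time: 10.05
tcp_pos: [0.4263, -0.3346, 0.2685]
tcp_rot: [0.982, 0.191, 0.0, -0.0]
contact_force: [0.1, 0.1, -4.5]
gripper_width: 0.0153
grasp_force: 25.0
```

Request:
move_arm([
  [0,0,0.02,0.015,-0.02,0,0],
  [0,0,0.06,0.04,-0.07,0,0],
  [0,0,0.12,0.09,-0.14,0,0],
  [0,0,0.18,0.13,-0.21,0,0],
  [0,0,0.24,0.17,-0.28,0,0],
  [0,0,0.3,0.22,-0.36,0,0],
  [0,0,0.36,0.26,-0.43,0,0],
  [0,0,0.4,0.29,-0.48,0,0],
  [0,0,0.422,0.305,-0.5,0,0],
])

```text
time: 11.18
tcp_pos: [0.4499, -0.1889, 0.2682]
tcp_rot: [1.0, 0.027, -0.0, -0.0]
contact_force: [-0.2, 0.6, -4.1]
gripper_width: 0.0152
grasp_force: 25.0
```

Request:
move_arm([
  [0,0,0.04,0,-0.05,0,0],
  [0,0,0.09,0,-0.12,0,0],
  [0,0,0.15,-0.01,-0.2,0,0],
  [0,0,0.21,-0.015,-0.28,0,0],
  [0,0,0.27,-0.02,-0.36,0,0],
  [0,0,0.33,-0.025,-0.43,0,0],
  [0,0,0.38,-0.03,-0.5,0,0],
  [0,0,0.41,-0.03,-0.54,0,0],
  [0,0,0.429,-0.03,-0.557,0,0],
  [0,0,0.429,-0.03,-0.557,0,0],
  [0,0,0.429,-0.03,-0.557,0,0],
  [0,0,0.429,-0.03,-0.557,0,0],
])

```text
time: 12.68
tcp_pos: [0.4351, -0.0518, 0.2687]
tcp_rot: [0.99, -0.141, -0.0, -0.0]
contact_force: [-0.9, -0.8, -5.5]
gripper_width: 0.0149
grasp_force: 25.0
```

Run:
```python
from h import *
from plant import ctrl
s,p,r=cur();print(p,s["contact_force"],s["gripper_width"])
c=ctrl.camera("scene");W=cloud(c);f=c["frame"]
cv2.imwrite("pics/s3.png",cv2.resize(f[100:290,90:300,::-1],None,fx=3,fy=3))
S=Rs.inv().apply((W-SO).reshape(-1,3))
m=(S[:,2]>.115)&(S[:,2]<.25)&(np.hypot(S[:,0],S[:,1])<.115);q=S[m]
# tab: farthest -y
t=q[q[:,1]<-.078];t=t[t[:,2]<.22];print("tab",len(t),t.mean(0),t.min(0),t.max(0))
```

```text
[ 0.43514417 -0.05181432  0.26869013] [-0.85921414 -0.82107814 -5.52998635] 0.014857200499743848
tab 86 [-0.00150037 -0.09096492  0.16464925] [-0.00684353 -0.10134659  0.14449736] [ 0.0062209  -0.07884695  0.17553197]
```

View pics/s3.png

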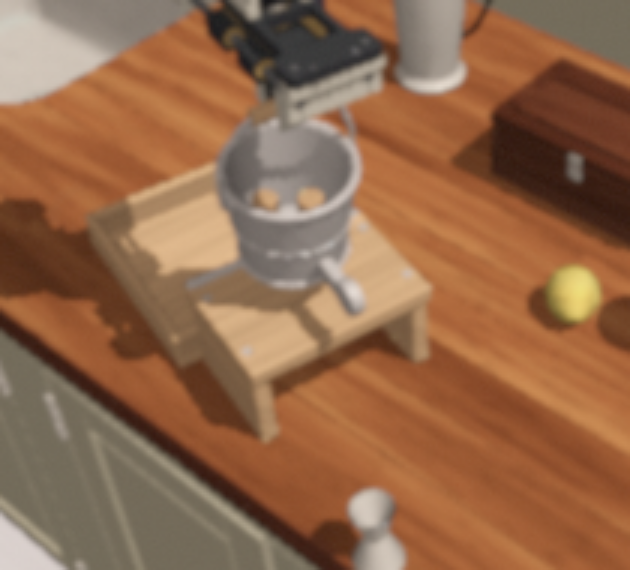

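The pail hangs over the step with its tab, at (350,293), on the rear side. It tilts about 8° tab-down. Lower it slowly and shift it 4 mm to the rear.

Request:
move_arm([
  [0,0,0,0,0.016,0.05,0],
  [0,0,0,0,0.016,0.1,0],
  [0,0,0,0,0.016,0.13,0],
  [0,0,0,0,0.016,0.15,0],
  [0,0,0,0,0.016,0.162,0],
  [0,0,0,0,0.016,0.172,0],
  [0,0,0,0,0.016,0.18,0],
  [0,0,0,0,0.016,0.182,0],
  [0,0,0,0,0.016,0.182,0],
  [0,0,0,0,0.016,0.182,0],
])

```text
time: 13.98
tcp_pos: [0.4346, -0.056, 0.2254]
tcp_rot: [0.99, -0.141, 0.002, 0.001]
contact_force: [-4.8, -0.4, 11.3]
gripper_width: 0.0154
grasp_force: 25.0
```

```bash
cat >> h.py <<'E'
def look():
    from plant import ctrl
    s,p,r=cur()
    c=ctrl.camera("scene");W=cloud(c);S=Rs.inv().apply((W-SO).reshape(-1,3))
    return s,c,S.reshape(W.shape)
E
python3 - <<'E'
from h import *
s,c,S=look();print(s["tcp_pos"],s["contact_force"])
q=S[(S[...,2]>.112)&(S[...,2]<.25)&(np.hypot(S[...,0],S[...,1])<.115)]
t=q[(q[:,1]<-.078)&(q[:,2]<.16)];print("tab",len(t),t.mean(0),t.min(0),t.max(0))
m=q[(q[:,2]>.185)&(q[:,2]<.21)&(np.hypot(q[:,0],q[:,1])<.07)]
(a,b),rr=cv2.minEnclosingCircle(m[:,:2].astype(np.float32));print("rim",a,b,rr)
A=np.c_[m[:,:2],np.ones(len(m))];k=np.linalg.lstsq(A,m[:,2],rcond=None)[0];print("plane",k)
E
```

```text
[ 0.4345872  -0.05600353  0.22540139] [-4.83525565 -0.37864372 11.32344711]
tab 86 [-0.00207938 -0.09221913  0.13194759] [-0.00723978 -0.10389618  0.1134277 ] [ 0.00554113 -0.0786748   0.14302061]
rim -0.0009553879499435425 0.002274983562529087 0.062044039368629456
plane [-0.01114352 -0.01492584  0.19361824]
```

Request:
move_arm([
  [0,0,0,0,0,-0.008,0],
  [0,0,0,0,0,-0.012,0],
  [0,0,0,0,0,-0.012,0.5],
  [0,0,0,0,0,-0.012,0.5],
  [0,0,0,0,0,-0.012,0.5],
  [0,0,0,0,0,-0.012,0.5],
  [0,0,0,0,0,-0.012,0.5],
  [0,0,0,0,0,-0.1,0.5],
  [0,0,0,0,0,-0.25,0.5],
  [0,0,0,0,0,-0.4,0.5],
  [0,0,0,0,0,-0.4,0.5],
])

```text
time: 15.4
tcp_pos: [0.4353, -0.0556, 0.3259]
tcp_rot: [0.99, -0.141, 0.003, 0.0]
contact_force: [0.4, 0.1, 0.3]
gripper_width: 0.0459
grasp_force: 0.0
```

Run:
```python
from h import *
s,c,S=look();print(s["time"],s["tcp_pos"],s["contact_force"],s["joints"])
q=S[(S[...,2]>.112)&(S[...,2]<.28)&(np.hypot(S[...,0],S[...,1])<.115)]
t=q[(q[:,1]<-.078)&(q[:,2]<.16)];print("tab",len(t),t.mean(0),t.min(0),t.max(0))
m=q[(q[:,2]>.185)&(q[:,2]<.21)&(np.hypot(q[:,0],q[:,1])<.07)]
(a,b),rr=cv2.minEnclosingCircle(m[:,:2].astype(np.float32));print("rim",a,b,rr)
A=np.c_[m[:,:2],np.ones(len(m))];k=np.linalg.lstsq(A,m[:,2],rcond=None)[0];print("plane",k)
m=q[q[:,2]>.235];print("bail",len(m),m.mean(0),m.max(0))
from plant import ctrl
T=cloud(ctrl.camera("top"));S=Rs.inv().apply((T-SO).reshape(-1,3))
t=S[(S[:,2]>.115)&(S[:,2]<.16)&(abs(S[:,0])<.04)&(S[:,1]<-.068)&(S[:,1]>-.13)]
if len(t):print("top tab",len(t),t.mean(0),t.min(0),t.max(0))
```

```text
15.4 [ 0.43527941 -0.05564989  0.32585928] [0.35422926 0.09085826 0.32092718] [-3.02241716e-01  1.05405885e-01  1.51470664e+00  1.14595092e-04
  1.51548577e+00  1.55189395e+00]
tab 90 [-0.0017655  -0.09516461  0.13164391] [-0.00664525 -0.10607696  0.11388057] [ 0.00605166 -0.07823977  0.14230111]
rim -0.00013360008597373962 0.0006194041343405843 0.06260477006435394
plane [ 0.00100002 -0.02501589  0.19350345]
bail 195 [-0.00480846 -0.01059609  0.25750991] [ 5.24176041e-02 -2.36347556e-04  2.65930322e-01]
top tab 13 [-0.00050455 -0.1019014   0.13595282] [-0.00530013 -0.10517549  0.13232122] [ 0.00483441 -0.09873329  0.14017923]
```

Released, with the pail standing level at about y = 0. Next is the tab approach, with the tool y axis along the stand's x and a 35° tilt.

Run:
```python
from h import *
s,p,r=cur();D=np.array([0,-.092,.126])
def zd(t): t=np.radians(t);return np.array([0,np.sin(t),-np.cos(t)])
tg=[(stand([0,-.09,.33]),tool(-62)),(stand([0,-.15,.31]),tool(-22,15)),(stand(D-.074*zd(35)),tool(-16.3,35)),(stand(D+.036*zd(35)),tool(-16.3,35))]
for q,b in tg:
    move(p,r,q,b);p,r=q,b;print(p.round(4),r.as_quat().round(3))
```

```text
row [-0.0, 0.0, -0.983, 0.0, 0.332, -0.028] deg 44.2
[ 0.4107 -0.1349  0.33  ] [0.97  0.242 0.    0.   ]
row [0.116, 0.32, -0.884, -0.168, 0.172, 0.08] deg 42.6
[ 0.3939 -0.1925  0.31  ] [ 0.822  0.554  0.108 -0.073]
row [0.054, 0.444, -0.115, -0.068, -0.006, 0.493] deg 20.8
[ 0.3983 -0.1775  0.1866] [ 0.763  0.572  0.241 -0.18 ]
row [0.0, 0.0, 0.0, -0.0, -0.0, 0.44] deg 0.0
[ 0.416  -0.117   0.0965] [ 0.763  0.572  0.241 -0.18 ]
```

Request:
move_arm([
  [0,0,-0.98,0,0.33,-0.028,0.6],
  [0,0,-0.98,0,0.33,-0.028,0.6],
  [0,0,-0.98,0,0.33,-0.028,0.6],
  [0,0,-0.98,0,0.33,-0.028,0.6],
  [0,0,-0.98,0,0.33,-0.028,0.6],
  [0,0,-0.98,0,0.33,-0.028,0.6],
  [0,0,-0.98,0,0.33,-0.028,0.6],
])

```text
time: 16.38
tcp_pos: [0.4107, -0.1344, 0.3296]
tcp_rot: [0.971, 0.24, -0.0, -0.0]
contact_force: [0.1, -0.4, 0.2]
gripper_width: 0.055
grasp_force: 0.0
```

Request:
move_arm([
  [0.116,0.32,-0.884,-0.168,0.172,0.08,0.6],
  [0.116,0.32,-0.884,-0.168,0.172,0.08,0.6],
  [0.116,0.32,-0.884,-0.168,0.172,0.08,0.6],
  [0.116,0.32,-0.884,-0.168,0.172,0.08,0.6],
  [0.116,0.32,-0.884,-0.168,0.172,0.08,0.6],
  [0.116,0.32,-0.884,-0.168,0.172,0.08,0.6],
  [0.116,0.32,-0.884,-0.168,0.172,0.08,0.6],
])

```text
time: 17.25
tcp_pos: [0.3939, -0.192, 0.3102]
tcp_rot: [0.823, 0.553, 0.108, -0.073]
contact_force: [0.7, 0.6, -0.3]
gripper_width: 0.0551
grasp_force: 0.0
```

Request:
move_arm([
  [0.054,0.444,-0.115,-0.068,-0.006,0.2,0.6],
  [0.054,0.444,-0.115,-0.068,-0.006,0.35,0.6],
  [0.054,0.444,-0.115,-0.068,-0.006,0.493,0.6],
  [0.054,0.444,-0.115,-0.068,-0.006,0.493,0.6],
  [0.054,0.444,-0.115,-0.068,-0.006,0.493,0.6],
])

```text
time: 17.88
tcp_pos: [0.399, -0.1776, 0.1882]
tcp_rot: [0.764, 0.572, 0.241, -0.179]
contact_force: [0.4, 0.2, -0.7]
gripper_width: 0.055
grasp_force: 0.0
```

Run:
```python
from h import *
c,W=wrist("pics/w4.png");s,p,r=cur();print(p,r.as_quat(),s["joints"].round(2) if hasattr(s["joints"],"round") else s["joints"])
S=Rs.inv().apply((W-SO).reshape(-1,3))
t=S[(S[:,2]>.113)&(S[:,2]<.15)&(abs(S[:,0])<.04)&(S[:,1]<-.078)&(S[:,1]>-.13)]
if len(t):print("tab",len(t),np.median(t,0),np.percentile(t,2,0),np.percentile(t,98,0))
```

```text
[ 0.39912083 -0.17778294  0.18841666] [ 0.76369089  0.57181184  0.24079158 -0.17840083] [-0.96  0.38  1.71  0.47  1.47 -0.83]
tab 422 [-0.00087222 -0.09538995  0.14060468] [-0.00628091 -0.10502731  0.12540172] [ 0.00451492 -0.07877194  0.14367987]
```

View pics/w4.png

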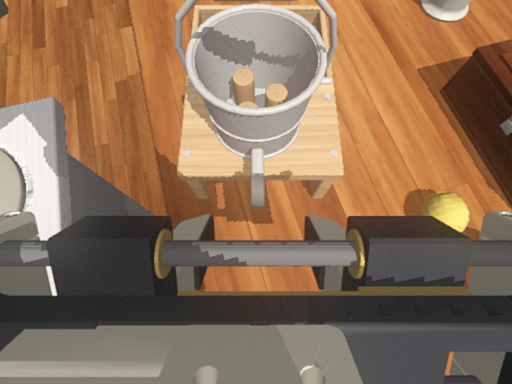

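The wrist view shows the tab at (257,185), centred between the fingers, so I'll approach and pinch it.

Request:
move_arm([
  [0,0,0,0,0,0.15,0.6],
  [0,0,0,0,0,0.3,0.6],
  [0,0,0,0,0,0.44,0.6],
  [0,0,0,0,0,0.44,0.6],
  [0,0,0,0,0,0.44,0],
  [0,0,0,0,0,0.44,0],
  [0,0,0,0,0,0.44,0],
  [0,0,0,0,0,0.44,0],
  [0,0,0,0,0,0.44,0],
  [0,0,0,0,0,0.44,0],
  [0,0,0,0,0,0.44,0],
  [0,0,0,0,0,0.44,0],
], squeeze=7)

```text
time: 19.42
tcp_pos: [0.4162, -0.1168, 0.0968]
tcp_rot: [0.764, 0.571, 0.241, -0.18]
contact_force: [-2.9, -1.2, 3.8]
gripper_width: 0.0121
grasp_force: 7.0
```

```bash
cat >> h.py <<'E'
def shift(dy,dz,t):   # stand-frame shift (mm) -> tool tx,tz
    t=np.radians(t);return np.round([(dy*np.cos(t)+dz*np.sin(t))/250,(dy*np.sin(t)-dz*np.cos(t))/250],3)
E
python3 - <<'E'
from h import *
P=np.array([51.,100]);T0=np.array([-90.5,126])
print("slide",shift(3.5,0,35))
for f in (5,12,19,26,33,40,47,54,61,68,75):
    a=np.radians(f);t=P+[-138*np.cos(a)+26*np.sin(a),138*np.sin(a)+26*np.cos(a)];d=t-T0;print(f,t.round(),shift(*d,35))
E
```

```text
slide [0.011 0.008]
5 [-84. 138.] [ 0.048 -0.025]
12 [-79. 154.] [ 0.104 -0.065]
19 [-71. 170.] [ 0.164 -0.098]
26 [-62. 184.] [ 0.227 -0.123]
33 [-51. 197.] [ 0.294 -0.141]
40 [-38. 209.] [ 0.362 -0.15 ]
47 [-24. 219.] [ 0.43  -0.151]
54 [ -9. 227.] [ 0.498 -0.144]
61 [  7. 233.] [ 0.565 -0.128]
68 [ 23. 238.] [ 0.629 -0.105]
75 [ 40. 240.] [ 0.691 -0.073]
```

Request:
move_arm([
  [0,0,0,0.011,0,0.008,0],
  [0,0,0,0.048,0,-0.025,0],
  [0,0,0,0.104,0,-0.065,0],
  [0,0,0,0.164,0,-0.098,0],
  [0,0,0,0.227,0,-0.123,0],
  [0,0,0,0.294,0,-0.141,0],
  [0,0,0,0.294,0,-0.141,0],
])

```text
time: 20.3
tcp_pos: [0.428, -0.0776, 0.1689]
tcp_rot: [0.763, 0.572, 0.241, -0.179]
contact_force: [-0.9, -1.1, 1.2]
gripper_width: 0.012
grasp_force: 7.0
```

```bash
cat >> h.py <<'E'
def state(pic=None):
    s,c,S=look();T=Rs.inv().apply(np.array(s["tcp_pos"])-SO);z=Rs.inv().apply(R.from_quat(s["tcp_rot"]).apply([0,0,1]))
    print("t",round(float(s["time"]),2),"grasp@stand",(T-.036*z).round(4),"zdir",z.round(2),"F",np.round(s["contact_force"],1),"w",round(float(s["gripper_width"]),4),"gf",round(float(s["grasp_force"]),1),"q",np.round(s["joints"],2))
    if pic: cv2.imwrite(pic,cv2.resize(c["frame"][100:290,90:300,::-1],None,fx=3,fy=3))
    return s,c,S
E
python3 -c "
from h import *
state('pics/s5.png')"
```

```text
t 20.3 grasp@stand [ 0.0004 -0.0508  0.1984] zdir [ 0.    0.57 -0.82] F [-0.9 -1.1  1.2] w 0.012 gf 7.0 q [-0.78  0.34  1.85  0.55  1.32 -0.74]
```

View pics/s5.png

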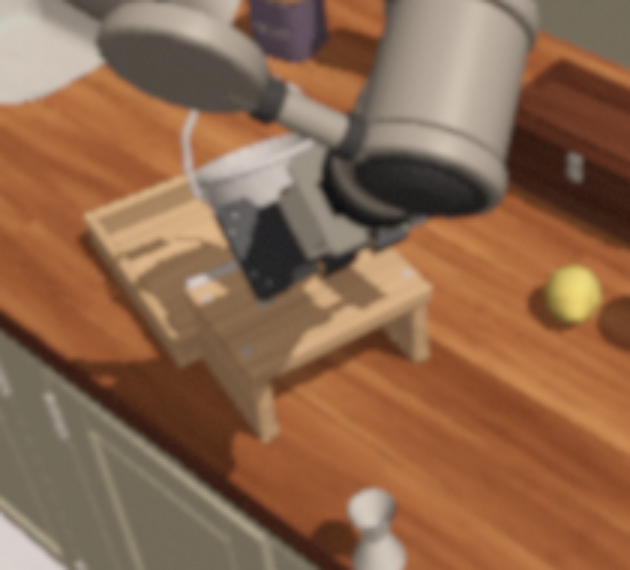

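The pail is tipping with the tab, at about 33°. Continue to 75°, then over and onto the bar.

```bash
python3 -c "
from h import *
for y,z in ((55,241),(70,242),(85,240),(100,237),(115,232),(128,226),(141,219)): print(y,z,shift(y-40,z-240,35))"
```

```text
55 241 [0.051 0.031]
70 242 [0.103 0.062]
85 240 [0.147 0.103]
100 237 [0.19  0.147]
115 232 [0.227 0.198]
128 226 [0.256 0.248]
141 219 [0.283 0.301]
```

Request:
move_arm([
  [0,0,0,0.068,0,-0.009,0],
  [0,0,0,0.136,0,-0.01,0],
  [0,0,0,0.204,0,-0.003,0],
  [0,0,0,0.271,0,0.013,0],
  [0,0,0,0.335,0,0.036,0],
  [0,0,0,0.397,0,0.068,0],
  [0,0,0,0.397,0,0.068,0],
])

```text
time: 21.22
tcp_pos: [0.4537, 0.0107, 0.2114]
tcp_rot: [0.763, 0.572, 0.242, -0.18]
contact_force: [1.1, 0.8, 4.8]
gripper_width: 0.0121
grasp_force: 7.0
```

Request:
move_arm([
  [0,0,0,0.051,0,0.031,0],
  [0,0,0,0.103,0,0.062,0],
  [0,0,0,0.147,0,0.103,0],
  [0,0,0,0.19,0,0.147,0],
  [0,0,0,0.227,0,0.198,0],
  [0,0,0,0.256,0,0.248,0],
  [0,0,0,0.283,0,0.301,0],
  [0,0,0,0.283,0,0.301,0],
  [0,0,0,0.283,0,0.301,0],
])

```text
time: 22.35
tcp_pos: [0.482, 0.1059, 0.1897]
tcp_rot: [0.764, 0.571, 0.241, -0.18]
contact_force: [-0.3, 1.1, -1.6]
gripper_width: 0.0117
grasp_force: 7.0
```

```bash
cat >> h.py <<'E'
def corks():
    from plant import ctrl
    for n in("scene","top"):
        c=ctrl.camera(n);W=cloud(c);S=Rs.inv().apply((W-SO).reshape(-1,3)).reshape(W.shape)
        m=(abs(S[...,0])<.098)&(S[...,1]>.074)&(S[...,1]<.26)&(S[...,2]>.017)&(S[...,2]<.06)
        k,l,st,ce=cv2.connectedComponentsWithStats(m.astype(np.uint8))
        for i in range(1,k):
            if st[i,4]>12: print(n,st[i,4],"px",ce[i].round(),np.median(S[l==i],0).round(3),"rgb",np.median(c["frame"][l==i],0))
E
python3 -c "
from h import *
state('pics/s6.png');corks()"
```

```text
t 22.35 grasp@stand [0.0008 0.1405 0.2192] zdir [ 0.    0.57 -0.82] F [-0.3  1.1 -1.6] w 0.0117 gf 7.0 q [-0.36  0.27  1.88  0.68  1.14 -0.41]
scene 23 px [148. 174.] [-0.034  0.222  0.027] rgb [124. 100.  81.]
top 33 px [114. 180.] [0.012 0.254 0.029] rgb [147. 108.  66.]
top 68 px [121. 190.] [-0.01   0.227  0.029] rgb [141.5 108.   69. ]
top 48 px [111. 195.] [-0.029  0.252  0.03 ] rgb [140.  103.5  64. ]
```

View pics/s6.png

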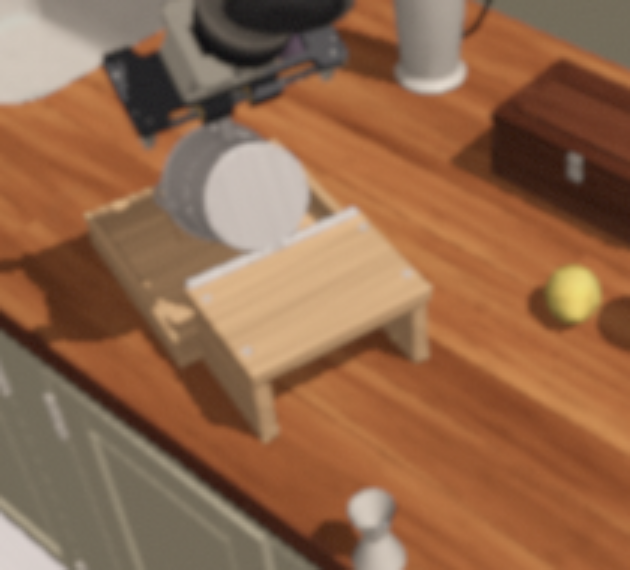

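The underside of the pail is visible at (255,195), with the foot at the bar. The top view shows three wood-coloured blobs in the tray, but one may be the roll. Next I'll measure the tip angle from the underside plane and check the blobs.

Run:
```python
from h import *
from plant import ctrl
s,c,S=look()
v0,u0=100+195//3,90+255//3
v,u=np.mgrid[:384,:512];m=np.hypot(u-u0,v-v0)<11
q=S[m];n=np.linalg.svd(q-q.mean(0))[2][2];n*=-np.sign(n[1]) 
print("underside normal",n.round(3),"tip angle",np.degrees(np.arccos(np.clip(-n[2],-1,1))).round(1),q.mean(0).round(3))
c=ctrl.camera("top");W=cloud(c);cv2.imwrite("pics/t6.png",cv2.resize(c["frame"][130:260,80:240,::-1],None,fx=4,fy=4))
```

```text
Traceback (most recent call last):
numpy.linalg.LinAlgError: SVD did not converge
```

Run:
```python
from h import *
from plant import ctrl
s,c,S=look()
v,u=np.mgrid[:384,:512];m=(np.hypot(u-175,v-165)<11)&np.isfinite(S[...,0])
q=S[m];print(len(q));n=np.linalg.svd(q-q.mean(0),full_matrices=False)[2][2];n*=-np.sign(n[1])
print("normal",n.round(3),"tip",np.degrees(np.arccos(-n[2])).round(1),q.mean(0).round(3))
# raised steel/wood of bail: points over tray above cork height, per top cam
c=ctrl.camera("top");W=cloud(c);T=Rs.inv().apply((W-SO).reshape(-1,3)).reshape(W.shape)
m=(abs(T[...,0])<.098)&(T[...,1]>.08)&(T[...,1]<.262)&(T[...,2]>.017)&(T[...,2]<.12)
k,l,st,ce=cv2.connectedComponentsWithStats(m.astype(np.uint8))
for i in range(1,k):
    if st[i,4]>5: p=T[l==i];print(st[i],p.min(0).round(3),p.max(0).round(3))
```

```text
373
normal [-0.009 -0.909  0.416] tip 114.6 [-0.     0.077  0.15 ]
[106 169  32  44 385] [-0.059  0.18   0.017] [0.057 0.262 0.11 ]
[149 171   3   4   6] [0.054 0.142 0.114] [0.061 0.149 0.118]
[128 213   2   3   6] [-0.062  0.165  0.106] [-0.056  0.17   0.118]
```

The tip angle is 114.6°, so I'll go on to about 128°.

Request:
move_arm([
  [0,0,0,0.006,0,0.03,0],
  [0,0,0,0.013,0,0.05,0],
  [0,0,0,0.02,0,0.075,0],
  [0,0,0,0.026,0,0.097,0],
  [0,0,0,0.026,0,0.097,0],
  [0,0,0,0.026,0,0.097,0],
  [0,0,0,0.026,0,0.097,0],
])

```text
time: 23.52
tcp_pos: [0.4874, 0.1243, 0.1735]
tcp_rot: [0.764, 0.571, 0.241, -0.18]
contact_force: [0.4, 2.2, -1.5]
gripper_width: 0.012
grasp_force: 7.0
```

```bash
cat >> h.py <<'E'
def tip(S,u0=175,v0=165,rad=10):
    v,u=np.mgrid[:384,:512];m=(np.hypot(u-u0,v-v0)<rad)&np.isfinite(S[...,0])
    q=S[m];n=np.linalg.svd(q-q.mean(0),full_matrices=False)[2][2];n*=-np.sign(n[1])
    print("normal",n.round(3),"tip",np.degrees(np.arccos(-n[2])).round(1),q.mean(0).round(3))
E
python3 - <<'E'
from h import *
s,c,S=state();tip(S);corks()
from plant import ctrl
c=ctrl.camera("top");cv2.imwrite("pics/t7.png",cv2.resize(c["frame"][130:260,80:240,::-1],None,fx=4,fy=4))
E
```

```text
t 23.52 grasp@stand [0.0008 0.1596 0.203 ] zdir [ 0.    0.57 -0.82] F [ 0.4  2.2 -1.5] w 0.012 gf 7.0 q [-0.31  0.3   1.89  0.7   1.09 -0.41]
normal [ 0.    -0.805  0.594] tip 126.4 [0.002 0.083 0.144]
scene 23 px [145. 172.] [-0.038  0.245  0.024] rgb [121.  97.  79.]
scene 16 px [162. 184.] [-0.028  0.132  0.052] rgb [121.5 108.5  99.5]
top 216 px [115. 188.] [-0.007  0.245  0.029] rgb [144. 105.  64.]
```

View pics/t7.png

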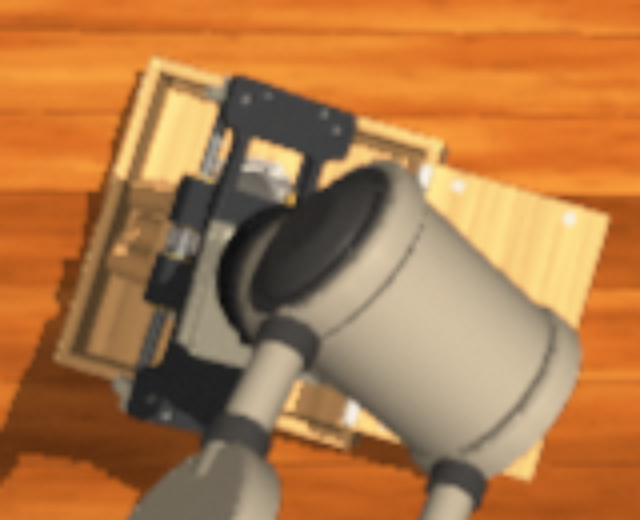

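Cork-coloured blobs lie in the tray at about (130,240), and the tip is at 126°. For the return I'll rotate the hand to t = -20° in the light grip, with the pail resting on the bar. Then I'll grip firmly, lift, and turn it back.

```bash
cat >> h.py <<'E'
def rows(y0,z0,t0,lst):   # grasp y,z mm stand, tilt deg -> rows from (y0,z0,t0)
    def tcp(y,z,t): t=np.radians(t);return np.array([y+36*np.sin(t),z-36*np.cos(t)])
    for y,z,t in lst:
        d=tcp(y,z,t)-tcp(y0,z0,t0);s=shift(*d,t0);print((y,z,t),[0,round((t-t0)/45,3),0,float(s[0]),0,float(s[1])])
E
python3 - <<'E'
from h import *
print("A");rows(159.6,203,35,[(159.6,203,26),(159.6,203,17),(159.6,203,8),(159.6,203,-1),(159.6,203,-10)])
print("A2");rows(159.6,203,-10,[(159.6,203,-20)])
print("B");rows(159.6,203,-20,[(150,215,-20),(140,232,-20),(128,250,-13),(115,262,-5),(100,270,5),(85,275,13),(70,275,21)])
print("C");rows(70,275,21,[(55,272,29),(40,268,37),(33,264,42)])
E
```

```text
A
(159.6, 203, 26) [0, -0.2, 0, -0.023, 0, -0.002]
(159.6, 203, 17) [0, -0.4, 0, -0.044, 0, -0.007]
(159.6, 203, 8) [0, -0.6, 0, -0.065, 0, -0.016]
(159.6, 203, -1) [0, -0.8, 0, -0.085, 0, -0.028]
(159.6, 203, -10) [0, -1.0, 0, -0.102, 0, -0.042]
A2
(159.6, 203, -20) [0, -0.222, 0, -0.025, 0, -0.002]
B
(150, 215, -20) [0, 0.0, 0, -0.053, 0, -0.032]
(140, 232, -20) [0, 0.0, 0, -0.113, 0, -0.082]
(128, 250, -13) [0, 0.156, 0, -0.166, 0, -0.135]
(115, 262, -5) [0, 0.333, 0, -0.211, 0, -0.166]
(100, 270, 5) [0, 0.556, 0, -0.255, 0, -0.184]
(85, 275, 13) [0, 0.733, 0, -0.3, 0, -0.192]
(70, 275, 21) [0, 0.911, 0, -0.341, 0, -0.183]
C
(55, 272, 29) [0, 0.178, 0, -0.04, 0, -0.012]
(40, 268, 37) [0, 0.356, 0, -0.082, 0, -0.022]
(33, 264, 42) [0, 0.467, 0, -0.102, 0, -0.022]
```

Request:
move_arm([
  [0,-0.2,0,-0.023,0,-0.002,0],
  [0,-0.4,0,-0.044,0,-0.007,0],
  [0,-0.6,0,-0.065,0,-0.016,0],
  [0,-0.8,0,-0.085,0,-0.028,0],
  [0,-1.0,0,-0.102,0,-0.042,0],
  [0,-1.0,0,-0.102,0,-0.042,0],
])

```text
time: 24.48
tcp_pos: [0.4797, 0.1003, 0.1665]
tcp_rot: [0.797, 0.598, -0.07, 0.052]
contact_force: [-1.2, 1.2, -3.6]
gripper_width: 0.0121
grasp_force: 7.0
```

Request:
move_arm([
  [0,-0.111,0,-0.012,0,-0.001,0],
  [0,-0.222,0,-0.025,0,-0.002,0],
  [0,-0.222,0,-0.025,0,-0.002,0],
])

```text
time: 24.85
tcp_pos: [0.4777, 0.093, 0.1681]
tcp_rot: [0.789, 0.59, -0.139, 0.102]
contact_force: [0.1, -0.0, -4.3]
gripper_width: 0.0119
grasp_force: 7.0
```

Run:
```python
from h import *
s,c,S=state();tip(S);corks()
```

```text
t 24.85 grasp@stand [0.0004 0.1597 0.202 ] zdir [-0.   -0.34 -0.94] F [ 0.1 -0.  -4.3] w 0.0119 gf 7.0 q [ 0.24  0.44  1.55 -0.31  1.34  0.62]
normal [ 0.008 -0.905  0.425] tip 115.1 [0.009 0.099 0.13 ]
scene 14 px [145. 174.] [-0.039  0.229  0.022] rgb [121.  100.5  86. ]
```

Run:
```python
from h import *
print("B");rows(159.6,202,-20,[(159.6,215,-20),(158,232,-20),(145,250,-17),(130,265,-10),(115,275,-2),(100,280,6),(85,282,14),(70,282,22)])
print("C");rows(70,282,22,[(55,280,29),(40,278,36),(25,275,42)])
```

```text
B
(159.6, 215, -20) [0, 0.0, 0, -0.018, 0, -0.049]
(158, 232, -20) [0, 0.0, 0, -0.047, 0, -0.111]
(145, 250, -17) [0, 0.067, 0, -0.113, 0, -0.161]
(130, 265, -10) [0, 0.222, 0, -0.172, 0, -0.198]
(115, 275, -2) [0, 0.4, 0, -0.223, 0, -0.22]
(100, 280, 6) [0, 0.578, 0, -0.268, 0, -0.226]
(85, 282, 14) [0, 0.756, 0, -0.309, 0, -0.223]
(70, 282, 22) [0, 0.933, 0, -0.35, 0, -0.215]
C
(55, 280, 29) [0, 0.156, 0, -0.041, 0, -0.016]
(40, 278, 36) [0, 0.311, 0, -0.082, 0, -0.034]
(25, 275, 42) [0, 0.444, 0, -0.128, 0, -0.05]
```

Request:
move_arm([
  [0,0,0,0,0,0,0],
  [0,0,0,0,0,0,0],
  [0,0,0,0,0,0,0],
], squeeze=60)

```text
time: 25.38
tcp_pos: [0.4781, 0.0926, 0.1693]
tcp_rot: [0.789, 0.59, -0.139, 0.104]
contact_force: [0.2, 0.2, -3.7]
gripper_width: 0.0117
grasp_force: 60.0
```

Request:
move_arm([
  [0,0,0,-0.018,0,-0.049,0],
  [0,0,0,-0.047,0,-0.111,0],
  [0,0.067,0,-0.113,0,-0.161,0],
  [0,0.222,0,-0.172,0,-0.198,0],
  [0,0.4,0,-0.223,0,-0.22,0],
  [0,0.578,0,-0.268,0,-0.226,0],
  [0,0.756,0,-0.309,0,-0.223,0],
  [0,0.933,0,-0.35,0,-0.215,0],
  [0,0.933,0,-0.35,0,-0.215,0],
])

```text
time: 26.5
tcp_pos: [0.4596, 0.0286, 0.2501]
tcp_rot: [0.788, 0.586, 0.153, -0.113]
contact_force: [-0.2, 0.9, -4.6]
gripper_width: 0.0116
grasp_force: 60.0
```

Request:
move_arm([
  [0,0.156,0,-0.041,0,-0.016,0],
  [0,0.311,0,-0.082,0,-0.034,0],
  [0,0.444,0,-0.128,0,-0.05,0],
  [0,0.444,0,-0.128,0,-0.05,0],
  [0,0.444,0,-0.128,0,-0.05,0],
])

```text
time: 27.12
tcp_pos: [0.4505, -0.001, 0.2496]
tcp_rot: [0.748, 0.56, 0.286, -0.214]
contact_force: [0.4, 0.9, -4.3]
gripper_width: 0.0115
grasp_force: 60.0
```

Run:
```python
from h import *
s,c,S=state();corks()
from plant import ctrl
# pail points: everything near, above step/tray, below grasp
v,u=np.mgrid[:384,:512]
m=(S[...,0]>-.065)&(S[...,0]<.065)&(S[...,1]>-.1)&(S[...,1]<.2)&(S[...,2]>.11)&(S[...,2]<.27)&(u>90)&(u<300)
hsv=cv2.cvtColor(c["frame"],cv2.COLOR_RGB2HSV);m&=(hsv[...,1]<60)&(hsv[...,2]>100)
n=np.cross(np.gradient(S,axis=1),np.gradient(S,axis=0));n/=np.linalg.norm(n,axis=-1,keepdims=True)+1e-9
q=S[m];print(len(q),q.min(0).round(3),q.max(0).round(3))
k,l,st,ce=cv2.connectedComponentsWithStats(m.astype(np.uint8))
for i in range(1,k):
    if st[i,4]>40:
        g=l==i;nn=n[g];nn=nn*np.sign(-nn[:,1:2]);a=np.degrees(np.arctan2(-nn[:,1],-nn[:,2]))[abs(nn[:,0])<.15];p=S[g]
        print(st[i],ce[i].round(),p.min(0).round(3),p.max(0).round(3),np.histogram(a,bins=np.arange(0,181,10))[0])
cv2.imwrite("pics/s8.png",cv2.resize(c["frame"][100:290,90:300,::-1],None,fx=3,fy=3))
```

```text
t 27.12 grasp@stand [0.0006 0.0257 0.2764] zdir [ 0.    0.67 -0.75] F [ 0.4  0.9 -4.3] w 0.0115 gf 60.0 q [-0.68  0.24  1.81  0.67  1.46 -0.6 ]
scene 232 px [154. 169.] [-0.01   0.229  0.027] rgb [128.   97.5  70. ]
top 258 px [116. 188.] [-0.007  0.242  0.029] rgb [153. 112.  69.]
189 [-0.06   0.035  0.191] [0.034 0.171 0.269]
[134 117  12  22  69] [139. 130.] [-0.06   0.119  0.231] [-0.05   0.171  0.269] [0 0 0 0 0 0 0 1 0 1 2 1 0 0 0 0 0 0]
[158 149  21  14 100] [168. 155.] [-0.046  0.035  0.191] [-0.003  0.075  0.229] [3 0 0 0 0 9 1 1 1 1 1 1 0 0 1 1 0 2]
```

Run:
```python
from h import *
s,c,S=look()
for v in range(146,170,2): print(v,[S[v,u].round(3).tolist() for u in range(158,182,5)],c["frame"][v,168].tolist())
```

```text
146 [[-0.081, -0.048, 0.332], [-0.071, -0.049, 0.328], [-0.061, -0.05, 0.324], [-0.044, -0.037, 0.308], [-0.034, -0.04, 0.306]] [44, 43, 42]
148 [[-0.084, -0.052, 0.331], [-0.073, -0.053, 0.326], [-0.055, -0.034, 0.306], [-0.046, -0.039, 0.305], [-0.036, -0.044, 0.304]] [67, 65, 63]
150 [[-0.085, -0.052, 0.326], [-0.075, -0.055, 0.323], [-0.057, -0.037, 0.303], [-0.013, 0.044, 0.229], [-0.034, -0.036, 0.292]] [70, 66, 64]
152 [[-0.087, -0.056, 0.324], [-0.077, -0.058, 0.321], [-0.024, 0.05, 0.224], [-0.015, 0.04, 0.226], [-0.002, 0.04, 0.22]] [124, 115, 111]
154 [[-0.088, -0.058, 0.321], [-0.079, -0.061, 0.318], [-0.025, 0.05, 0.218], [-0.015, 0.042, 0.219], [0.004, 0.057, 0.199]] [139, 131, 124]
156 [[-0.09, -0.059, 0.317], [-0.036, 0.057, 0.212], [-0.028, 0.045, 0.216], [-0.012, 0.053, 0.203], [0.009, 0.069, 0.183]] [125, 117, 112]
158 [[-0.084, -0.041, 0.297], [-0.039, 0.051, 0.211], [-0.026, 0.051, 0.204], [-0.006, 0.068, 0.183], [0.017, 0.09, 0.157]] [90, 84, 81]
160 [[-0.045, 0.072, 0.193], [-0.039, 0.053, 0.203], [-0.021, 0.068, 0.183], [0.001, 0.089, 0.158], [0.083, 0.25, 0.006]] [79, 72, 69]
162 [[0.016, 0.251, 0.03], [-0.034, 0.07, 0.182], [-0.015, 0.086, 0.161], [0.064, 0.247, 0.009], [0.078, 0.24, 0.007]] [143, 116, 93]
164 [[0.012, 0.245, 0.028], [-0.029, 0.087, 0.16], [0.048, 0.252, 0.005], [0.061, 0.244, 0.004], [0.074, 0.232, 0.006]] [208, 169, 128]
166 [[0.01, 0.243, 0.022], [0.02, 0.224, 0.031], [0.042, 0.239, 0.008], [0.054, 0.228, 0.01], [0.068, 0.222, 0.008]] [207, 168, 126]
168 [[0.005, 0.231, 0.025], [0.017, 0.219, 0.027], [0.033, 0.219, 0.02], [0.051, 0.222, 0.008], [0.064, 0.215, 0.006]] [191, 153, 113]
```

Three separate blobs appeared in the tray earlier. The underside slope puts the tip at about 52°, with the firm grip holding. Next I'll set the foot edge on the step behind the bar, lighten the grip, and arc back to upright.

Run:
```python
from h import *
rows(25.7,276.4,42,[(10,262,42),(-5,246,42),(-15,232,42),(-18,225.5,42)])
L=[]
for f in (46,40,34,28,22,16,10,5,2,0):
    a=np.radians(f);L.append((round(47-138*np.cos(a)+26*np.sin(a),1),round(100+138*np.sin(a)+26*np.cos(a),1),42))
rows(-18,225.5,42,L)
```

```text
(10, 262, 42) [0, 0.0, 0, -0.085, 0, 0.001]
(-5, 246, 42) [0, 0.0, 0, -0.173, 0, 0.008]
(-15, 232, 42) [0, 0.0, 0, -0.24, 0, 0.023]
(-18, 225.5, 42) [0, 0.0, 0, -0.266, 0, 0.034]
(np.float64(-30.2), np.float64(217.3), 42) [0, 0.0, 0, -0.058, 0, -0.008]
(np.float64(-42.0), np.float64(208.6), 42) [0, 0.0, 0, -0.117, 0, -0.014]
(np.float64(-52.9), np.float64(198.7), 42) [0, 0.0, 0, -0.175, 0, -0.014]
(np.float64(-62.6), np.float64(187.7), 42) [0, 0.0, 0, -0.234, 0, -0.007]
(np.float64(-71.2), np.float64(175.8), 42) [0, 0.0, 0, -0.291, 0, 0.005]
(np.float64(-78.5), np.float64(163.0), 42) [0, 0.0, 0, -0.347, 0, 0.024]
(np.float64(-84.4), np.float64(149.6), 42) [0, 0.0, 0, -0.401, 0, 0.048]
(np.float64(-88.2), np.float64(137.9), 42) [0, 0.0, 0, -0.443, 0, 0.073]
(np.float64(-90.0), np.float64(130.8), 42) [0, 0.0, 0, -0.467, 0, 0.089]
(np.float64(-91.0), np.float64(126.0), 42) [0, 0.0, 0, -0.483, 0, 0.1]
```

Request:
move_arm([
  [0,0,0,-0.085,0,0.001,0],
  [0,0,0,-0.173,0,0.008,0],
  [0,0,0,-0.24,0,0.023,0],
  [0,0,0,-0.266,0,0.034,0],
  [0,0,0,-0.266,0,0.034,0],
  [0,0,0,-0.266,0,0.034,0],
])

```text
time: 28.08
tcp_pos: [0.4381, -0.0432, 0.1987]
tcp_rot: [0.748, 0.559, 0.287, -0.214]
contact_force: [-0.7, -0.1, -4.0]
gripper_width: 0.0116
grasp_force: 60.0
```

Run:
```python
from h import *
s,c,S=state()
hsv=cv2.cvtColor(c["frame"],cv2.COLOR_RGB2HSV)
m=(abs(S[...,0])<.03)&(S[...,1]>-.04)&(S[...,1]<.075)&(S[...,2]>.102)&(S[...,2]<.2)&(hsv[...,1]<70)
v,u=np.where(m);q=S[m];i=np.argsort(q[:,2]);print(len(q),q[i][:60:4].round(3).tolist());print(np.polyfit(q[:,1],q[:,2],1))
corks()
```

```text
t 28.07 grasp@stand [ 0.0005 -0.0184  0.2255] zdir [ 0.    0.67 -0.74] F [-0.7 -0.1 -4. ] w 0.0116 gf 60.0 q [-0.77  0.33  1.85  0.64  1.4  -0.74]
46 [[0.011, 0.038, 0.115], [0.014, 0.033, 0.122], [0.004, 0.031, 0.125], [-0.012, 0.026, 0.13], [-0.028, 0.023, 0.134], [0.008, 0.018, 0.139], [-0.002, 0.015, 0.143], [-0.007, 0.011, 0.15], [-0.018, 0.004, 0.157], [-0.022, 0.001, 0.162], [-0.015, -0.003, 0.168], [-0.005, -0.006, 0.172]]
[-1.28674577  0.16386644]
scene 171 px [151. 171.] [-0.018  0.23   0.027] rgb [167. 131.  95.]
top 384 px [119. 188.] [-0.007  0.236  0.029] rgb [219. 160.  96.]
```

Request:
move_arm([
  [0,0,0,-0.008,0,0.009,0],
  [0,0,0,-0.008,0,0.009,0],
])

```text
time: 28.48
tcp_pos: [0.4384, -0.0436, 0.1969]
tcp_rot: [0.747, 0.559, 0.288, -0.214]
contact_force: [-3.7, -4.0, 9.5]
gripper_width: 0.0117
grasp_force: 60.0
```

Request:
move_arm([
  [0,0,0,0,0,0,0],
  [0,0,0,0,0,0,0],
], squeeze=7)

```text
time: 28.72
tcp_pos: [0.4386, -0.0437, 0.1968]
tcp_rot: [0.747, 0.559, 0.288, -0.214]
contact_force: [-2.9, -3.1, 8.3]
gripper_width: 0.0118
grasp_force: 7.0
```

Request:
move_arm([
  [0,0,0,-0.05,0,-0.017,0],
  [0,0,0,-0.109,0,-0.023,0],
  [0,0,0,-0.167,0,-0.023,0],
  [0,0,0,-0.226,0,-0.016,0],
  [0,0,0,-0.283,0,-0.004,0],
  [0,0,0,-0.339,0,0.015,0],
  [0,0,0,-0.339,0,0.015,0],
])

```text
time: 29.6
tcp_pos: [0.4205, -0.1018, 0.1348]
tcp_rot: [0.748, 0.558, 0.287, -0.215]
contact_force: [0.3, -1.0, -1.1]
gripper_width: 0.0121
grasp_force: 7.0
```

Run:
```python
from h import *
s,c,S=state()
hsv=cv2.cvtColor(c["frame"],cv2.COLOR_RGB2HSV)
m=(abs(S[...,0])<.075)&(S[...,1]>-.06)&(S[...,1]<.15)&(S[...,2]>.17)&(S[...,2]<.235)&(hsv[...,1]<70)&(hsv[...,2]>110)
q=S[m];print(len(q),q.min(0).round(3),q.max(0).round(3));corks()
A=np.c_[q[:,:2],np.ones(len(q))];print(np.linalg.lstsq(A,q[:,2],rcond=None)[0])
```

```text
t 29.6 grasp@stand [ 1.000e-04 -7.960e-02  1.615e-01] zdir [ 0.    0.67 -0.74] F [ 0.3 -1.  -1.1] w 0.0121 gf 7.0 q [-0.89  0.46  1.86  0.6   1.34 -0.9 ]
526 [-0.061 -0.034  0.17 ] [0.063 0.062 0.23 ]
scene 184 px [151. 170.] [-0.015  0.232  0.027] rgb [172.5 137.  102.5]
top 401 px [119. 189.] [-0.007  0.235  0.028] rgb [225. 166. 100.]
[0.04442242 0.19868685 0.19397806]
```

Request:
move_arm([
  [0,0,0,-0.027,0,0.012,0],
  [0,0,0,-0.054,0,0.024,0],
  [0,0,0,-0.096,0,0.049,0],
  [0,0,0,-0.12,0,0.065,0],
  [0,0,0,-0.136,0,0.076,0],
  [0,0,0,-0.138,0,0.079,0],
  [0,0,0,-0.138,0,0.079,0],
])

```text
time: 30.62
tcp_pos: [0.4172, -0.1134, 0.0982]
tcp_rot: [0.748, 0.559, 0.287, -0.214]
contact_force: [-0.3, -0.5, 0.5]
gripper_width: 0.012
grasp_force: 7.0
```

```bash
cat >> h.py <<'E'
def pail():
    s,c,S=state();q=S[(S[...,2]>.112)&(S[...,2]<.28)&(np.hypot(S[...,0],S[...,1])<.115)]
    m=q[(q[:,2]>.18)&(q[:,2]<.215)&(np.hypot(q[:,0],q[:,1])<.07)]
    (a,b),rr=cv2.minEnclosingCircle(m[:,:2].astype(np.float32));print("rim",a,b,rr,len(m))
    A=np.c_[m[:,:2],np.ones(len(m))];print("plane",np.linalg.lstsq(A,m[:,2],rcond=None)[0])
    t=q[(q[:,1]<-.078)&(q[:,2]<.16)]
    if len(t):print("tab",len(t),t.min(0),t.max(0))
E
python3 -c "
from h import *
pail()"
```

```text
t 30.62 grasp@stand [ 1.00e-04 -9.16e-02  1.25e-01] zdir [ 0.    0.67 -0.74] F [-0.3 -0.5  0.5] w 0.012 gf 7.0 q [-0.91  0.53  1.87  0.6   1.28 -0.96]
rim -0.003025561571121216 -0.007619859650731087 0.05858570337295532 137
plane [0.04383273 0.11181778 0.19475615]
```

Request:
move_arm([
  [0,0,0,0,0,0,0.5],
  [0,0,0,0,0,0,0.5],
  [0,0,0,0,0,0,0.5],
  [0,0,0,0,0,0,0.5],
  [0,0,0,0,0,0,0.5],
  [0,0,0,0,0,-0.1,0.5],
  [0,0,0,0,0,-0.3,0.5],
  [0,0,0,0,0,-0.5,0.5],
  [0,0,0,-0.2,0,-0.7,0.5],
  [0,0,0,-0.2,0,-0.7,0.5],
  [0,0,0,-0.2,0,-0.7,0.5],
])

```text
time: 32.05
tcp_pos: [0.3735, -0.2611, 0.1944]
tcp_rot: [0.748, 0.558, 0.287, -0.215]
contact_force: [-0.3, 0.7, -0.8]
gripper_width: 0.0457
grasp_force: 0.0
```

Run:
```python
from h import *
pail();corks()
c,W=wrist();S=Rs.inv().apply((W-SO).reshape(-1,3)).reshape(W.shape)
q=S[(np.hypot(S[...,0],S[...,1])<.036)&(S[...,2]<.17)&(S[...,2]>.09)];print("inside",len(q),np.percentile(q[:,2],[2,50,98]) if len(q) else 0)
t=S[(S[...,2]>.113)&(S[...,2]<.16)&(abs(S[...,0])<.03)&(S[...,1]<-.078)&(S[...,1]>-.13)];print("tab",t.min(0),t.max(0))
m=S[(S[...,2]>.188)&(S[...,2]<.205)&(np.hypot(S[...,0],S[...,1])<.07)]
A=np.c_[m[:,:2],np.ones(len(m))];print("plane",np.linalg.lstsq(A,m[:,2],rcond=None)[0])
from plant import ctrl
T=cloud(ctrl.camera("top"));S=Rs.inv().apply((T-SO).reshape(-1,3)).reshape(T.shape)
q=S[(np.hypot(S[...,0],S[...,1])<.036)&(S[...,2]<.17)&(S[...,2]>.09)];print("inside top",len(q),np.percentile(q[:,2],[2,50,98]) if len(q) else 0)
```

```text
t 32.05 grasp@stand [-0.0004 -0.2457  0.2211] zdir [ 0.    0.67 -0.74] F [-0.3  0.7 -0.8] w 0.0457 gf 0.0 q [-1.13  0.52  1.54  0.46  1.66 -0.94]
rim -0.0211557075381279 0.0016769077628850937 0.05272340774536133 203
plane [-0.16454933  0.01844381  0.1846954 ]
tab 86 [-0.00606583 -0.10605373  0.11303904] [ 0.00649694 -0.07839229  0.14183752]
scene 234 px [154. 169.] [-0.01   0.233  0.027] rgb [176. 139. 102.]
top 404 px [119. 188.] [-0.006  0.235  0.029] rgb [230.  171.5 104. ]
inside 0 0
tab [-0.00579255 -0.10531469  0.11838573] [ 0.00531567 -0.0785964   0.14411875]
plane [-0.00060311 -0.02662169  0.19516244]
inside top 482 [0.10047252 0.10465234 0.10876954]
```

```bash
python3 -c "
from plant import ctrl
print(ctrl.sign_off())"
```

```text
the job is handed in; nothing more can be done
None
```

I handed the job in at about 32 s on the robot's clock; no verdict came back, but the last images showed the pail empty and upright on the step, tab away from the tray, three corks' worth of cork in the tray, and the robot clear of everything.

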